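# Load the block-mounting press and hand-tighten its four wing nuts crosswise

### The arm

A 6-joint arm with a two-finger parallel gripper is mounted at the origin on a cart in front of the work surface, level with it; the furniture and walls round the work are solid. World frame = base frame: x ahead of the robot, y to its left, z up, the work surface at z = 0. Lengths are in mm, angles in rad, forces in N, time in s.
With the tool pointing down it reaches from about 300 to 775 mm from the base axis. Payload 14.6 kg.
Tool frame: the origin (TCP) lies at the very end of the fingers, on their centre line; the grasp point (between the pads) lies 19 mm behind it; z points along the fingers, y is the line along which they close (so a half turn about z gives the same grasp; the last joint's range is limited). The gripper opens to 94 mm and grips with 3 to 60 N. Pads are 16 mm wide; open, the fingers measure 119 mm over their backs; the gripper's body (75 mm by 177 mm) begins 78 mm behind the grasp point.
Start: joints at [-1.294, 0.3, 1.521, -0, 1.321, -0.067], TCP at [185.38, -517.807, 205.446] pointing down, gripper open.
Joint ranges: [-3.03, 3.03], [-0.79, 2.21], [0.23, 2.52], [-1.04, 4.18], [0, 3.07], [-2.55, 2.55]. Speed limits (rad/s): [2.22, 2.22, 2.57, 3.14, 3.14, 3.14].

### API

Orientations are given as [roll, pitch, yaw] about the fixed x, y, z axes, in that order (R = Rz(yaw) Ry(pitch) Rx(roll)).
In Python, from cell import manip, optics gives the robot as it stands.
- The arm moves only by the shell command python3 -m crank 'ROWS' [FORCE]. ROWS is JSON, a list of rows, each a list of 7 numbers: the opening in per cent of the stroke, from 0 (shut) to 100 (fully open), then the shift along the tool's x, y, z in mm, then the turn, a rotation vector about the tool's x, y, z in rad. A call has 1 to 10 rows; each row is the pose to reach, as a shift and turn from the pose commanded when the call began, along the tool's axes at that moment; what a row does not reach only later rows make up. A row lasts 1/10 s, in which the tool goes at most 50 mm and 8.59 degrees, less where a joint would pass 70% of its speed; a pose out of reach is approached as far as the arm can. A call with a gripper value outside its range is refused whole. The fingers move at their own pace and stop on an object; FORCE is the grip in N (left out, the last holds). Time passes only in rows, so rows that repeat a pose let the fingers close. It gives the time, the measured TCP pose, the force, the opening and the grip force at its end, in the units of the state.
- manip.read_state(): the state, without advancing time (a new reading comes with each control period).
- optics.camera(name): name is "scene" or "top" or "wrist"; returns (picture, depth): 384x512x3 uint8, red, green, blue; 384x512 float32, mm along the optical axis (not along the pixel's ray), 0 where there is no reading.
- optics.calibration(name): a dict with "camera_matrix" (3x3 intrinsics, pixels), "R" (3x3) and "t" (3): a world point X has camera coordinates R X + t. Camera axes: x right, y down, z forward; pixel columns grow to the right and rows downward; lengths in mm; the calibration is good to about 2 mm. A picture is of the moment at which its call begins: read the wrist's pose just before it. calibration takes no time and is no camera call; for the wrist camera it gives the pose at the moment of the call.
- manip.sign_off(): hands the job in; it is judged then, once.
The state is a dict: "clock": time; "joints": joint angles; "qd": joint speeds; "effort": joint torques, N m; "eef_pos": TCP position; "eef_rot": TCP orientation; "wrist_force": force on the tool from outside, world axes, zero at the start; "moment": the same for the moment, N m; "finger_gap": finger opening in mm; "finger_force": force on a finger pad.
Only numpy, scipy, OpenCV 4.12 (cv2) and the standard library are available. Lean on these libraries where they do the work, as an engineer would, in place of code of your own. Each camera call takes 0.05 s, during which the arm holds its last target. There are 200 camera calls.

### The job

Push the copper-faced printing block gently into the mounting press until it is fully home against the back stop. Then tighten the press's four wing nuts clockwise in cross order (one, then the one diagonally opposite, then the other two), each by roughly a half turn until it feels hand-tight and no further, so that the pressure plate comes down level and firm on the block; nip a nut up again if it has eased. Leave the two groups of set type standing on the left where they are.

Things in the scene. Friction and masses are not known exactly. Their poses are not given: they have to be found in the camera images.
- press: mounting press, fixed: green bed with steel top 16 mm above the table, four studs, back stop, side guides 8 mm high. Origin on the table amid the studs; x points from the open front (robot's side) to the back, y left, z up. Studs at x = -50, +50, y = +62, -62 mm; bed from x = -148 to +82, y = -88 to +88 mm; face of the stop at x = +56 mm
- plate: grey steel pressure plate, 140 x 164 x 8 mm, with a 3 mm rubber sheet below it, carried on four light springs under the nuts; it can lean a little. Origin at the middle of its steel underside, about 43 mm above the table at the start; the rubber starts 0.2 to 1.6 mm above the block, and presses on it once the nuts are down
- nut_front_left: brass wing nut on a stud, front left (robot's side) of the press. Two wings along its x axis, reaching 40 mm from the nut's axis, 8 mm thick, 16 mm high; origin on the axis 1 mm above mid-wing, 21 mm above the plate; the stud ends 15 mm above it. Clockwise from above tightens, 3 mm a turn. Runs at under 0.1 N m for 1/12 to 5/8 turn (unlike on each nut) till the plate bears on the block, then stiffens some 0.4 N m per rad
- nut_front_right: brass wing nut on a stud, front right of the press. Two wings along its x axis, reaching 40 mm from the nut's axis, 8 mm thick, 16 mm high; origin on the axis 1 mm above mid-wing, 21 mm above the plate; the stud ends 15 mm above it. Clockwise from above tightens, 3 mm a turn. Hand-tight is 0.4 N m: 11 to 16 N pushing a wing at 33 mm; stays as left; over 0.6 N m is too tight
- nut_back_left: brass wing nut on a stud, back left of the press. Two wings along its x axis, reaching 40 mm from the nut's axis, 8 mm thick, 16 mm high; origin on the axis 1 mm above mid-wing, 21 mm above the plate; the stud ends 15 mm above it. Clockwise from above tightens, 3 mm a turn. Feels as the others. The first pair tightened eases by a third as the other two take their share
- nut_back_right: brass wing nut on a stud, back right of the press. Two wings along its x axis, reaching 40 mm from the nut's axis, 8 mm thick, 16 mm high; origin on the axis 1 mm above mid-wing, 21 mm above the plate; the stud ends 15 mm above it. Clockwise from above tightens, 3 mm a turn. Feels as the others
- block_centre (a point): loose printing block, 0.6 kg, aluminium faced with copper, 150 (press x) x 94 x 23.5 mm, lying on the bed between the guides, half under the plate, 30 to 45 mm short of the stop; this is its centre, half-way up. Slides with 2 to 3 N. Home, its back end is on the stop, this point is at x = -19 mm of the press, and its front end is 24 mm in front of the plate's edge, free for a fingertip
- set_lines: a group of dark set type with raised grey letters, 34 x 41 x 26 mm, loose, standing to the left of the press; origin under its middle
- set_lines_b: a second, longer group of set type, 51 x 34 x 23 mm, loose, standing behind the first; origin under its middle
Not all that is in view belongs to the job. Of the things that look like the part that bears block_centre, the larger one is meant.

How it is judged (in metres and radians):
On the way, in this order (a step that is already met when the one before it is completed fails the run):
1. the block is fully home against the back stop, the nuts still slack (x of block_centre in the frame of press between -0.022 and -0.016 m and contact force between each of nut_front_left, nut_front_right, nut_back_left, nut_back_right and plate below 20 N), for 0.2 s.
2. a first nut is tight on the plate (x of block_centre in the frame of press between -0.022 and -0.016 m and contact force between any of nut_front_left, nut_front_right, nut_back_left, nut_back_right and plate above 20 N), for 0.1 s.
3. the nut diagonally opposite is tight too, the other two still slack (((x of block_centre in the frame of press between -0.022 and -0.016 m and contact force between each of nut_front_left, nut_back_right and plate above 20 N and contact force between each of nut_front_right, nut_back_left and plate below 20 N) or (x of block_centre in the frame of press between -0.022 and -0.016 m and contact force between each of nut_front_right, nut_back_left and plate above 20 N and contact force between each of nut_front_left, nut_back_right and plate below 20 N))), for 0.1 s.
4. all four nuts are tight (x of block_centre in the frame of press between -0.022 and -0.016 m and contact force between each of nut_front_left, nut_front_right, nut_back_left, nut_back_right and plate above 20 N), for 0.1 s.
At the end, for the whole second after the job is handed in: the block is home (its centre at x = -16 to -22 mm of the press), every nut bears on the plate with 20 to 100 N (about 0.15 to 0.65 N m of tightening), and the plate lies level within 0.008 rad (about 1 mm across) (all of step 4 and contact force between each of nut_front_left, nut_front_right, nut_back_left, nut_back_right and plate below 100 N and angle between plate's own z axis and vertical below 0.008 rad); the robot touches nothing.
It fails at once if a nut is overtightened: it loads the plate with more than 130 N (about 0.8 N m) (contact force between any of nut_front_left, nut_front_right, nut_back_left, nut_back_right and plate above 130 N).
It fails at once if a group of set type is pushed more than 15 mm (distance of any of set_lines, set_lines_b from where it was at the start of the episode above 0.015 m).
It also fails if it takes over 67 s, if anything falls off the work surface, if the arm or the gripper's body presses on something with over 40 N, if the wrist force passes 120 N, or if a joint passes its speed limit or range.

## Working session

There is one attempt and no reset: what is moved stays moved. The work goes in short steps, Python scripts to look and compute and a shell command to move; the robot and the scene stay as the last step left them, time stands still between calls to the robot, and variables do not carry over. Pictures are saved under pics/ and viewed, at most 10 in all, crops included, and the job is handed in when it is done.

```bash
ls; mkdir -p pics
cat > h.py <<'E'
import numpy as np,cv2,json
from cell import manip,optics
def ray(name,u,v,z,cal=None):
    c=cal or optics.calibration(name);K=np.array(c["camera_matrix"]);R=np.array(c["R"]);t=np.array(c["t"])
    o=-R.T@t;d=R.T@np.linalg.inv(K)@np.array([u,v,1.]);return o+d*(z-o[2])/d[2]
def pts(name,D,cal=None):
    c=cal or optics.calibration(name);K=np.array(c["camera_matrix"]);R=np.array(c["R"]);t=np.array(c["t"])
    v,u=np.mgrid[:384,:512];P=np.stack([u,v,np.ones_like(u)],-1)@np.linalg.inv(K).T*D[...,None]
    return (P-t)@R
E
python3 - <<'E'
from h import *
s=manip.read_state();print(s)
for n in("top","scene"):
    p,d=optics.camera(n);np.savez(n+"0.npz",p=p,d=d);cv2.imwrite(f"pics/{n}0.png",p[...,::-1])
    c=optics.calibration(n);print(n,c)
E
```

```text
pics
{'clock': 0.0, 'joints': array([-1.29359828e+00,  3.00500462e-01,  1.52157917e+00,  1.52542178e-05,
        1.32070719e+00, -6.66134513e-02]), 'qd': array([-0.00126064, -0.00042472, -0.00025288, -0.00082836, -0.00028821,
       -0.00068327]), 'effort': array([-8.24184899e-04, -5.31809700e+01, -3.52742529e+01,  7.08520389e-02,
        2.44246615e-02, -1.02169881e-04]), 'eef_pos': array([ 185.3143774 , -517.55934443,  204.87103532]), 'eef_rot': array([-3.14040211e+00, -9.42315798e-05,  3.43807655e-01]), 'wrist_force': array([-0.43568134,  0.05094674,  0.56152726]), 'moment': array([ 0.00130358, -0.0337569 , -0.04766533]), 'finger_force': 0.0, 'finger_gap': 94.0905420007366}
top {'camera_matrix': array([[377.33540684,   0.        , 257.19601809],
       [  0.        , 377.33540684, 187.73256361],
       [  0.        ,   0.        ,   1.        ]]), 'R': array([[-0.04472275, -0.9989945 ,  0.00314116],
       [-0.97880568,  0.04318949, -0.20018518],
       [ 0.19984822, -0.01202742, -0.97975304]]), 't': array([ 50.49215925, 519.30860607, 826.73500507])}
scene {'camera_matrix': array([[493.26933933,   0.        , 246.72131566],
       [  0.        , 493.26933933, 199.1419794 ],
       [  0.        ,   0.        ,   1.        ]]), 'R': array([[-0.7767358 , -0.62968167,  0.0135089 ],
       [-0.42398824,  0.50690395, -0.7505214 ],
       [ 0.46574185, -0.58868445, -0.66070806]]), 't': array([435.66868127, 244.68284162, 927.51920373])}
```

View pics/top0.png

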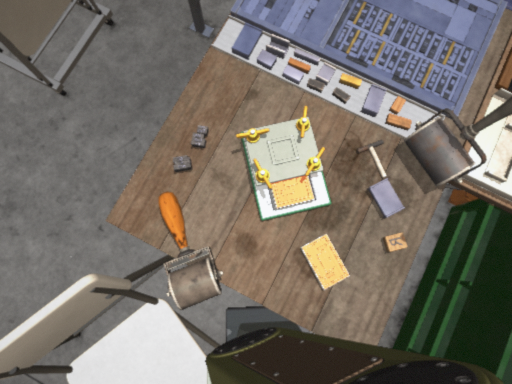

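View pics/scene0.png

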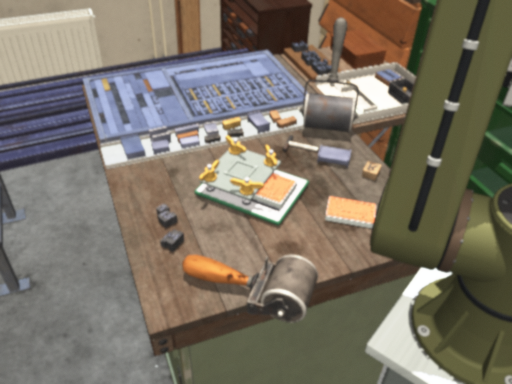

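Run:
```python
from h import *
f=np.load("top0.npz");p,d=f["p"],f["d"];P=pts("top",d)
hsv=cv2.cvtColor(p,cv2.COLOR_RGB2HSV)
roi=np.zeros((384,512),bool);roi[95:230,228:345]=1
g=roi&(hsv[...,0]>45)&(hsv[...,0]<85)&(hsv[...,1]>90)
c=np.argwhere(g)[:,::-1]
Q=np.array([ray("top",u,v,10)[:2] for u,v in c]).astype(np.float32);r=cv2.minAreaRect(Q);print("green",len(c),r,cv2.boxPoints(r))
y=roi&(hsv[...,0]>15)&(hsv[...,0]<32)&(hsv[...,1]>150)&(P[...,2]>54)
n,l,st,ce=cv2.connectedComponentsWithStats(y.astype(np.uint8))
for i in range(1,n):
    if st[i,4]>15:
        m=l==i;q=P[m];r=cv2.minAreaRect(q[:,:2].astype(np.float32));print(st[i,4],ce[i],np.median(q,0),np.percentile(q[:,2],[5,50,95]),r)
for u,v in((283,150),(265,140),(293,192),(278,205),(265,208),(326,262),(182,162),(200,135)):print(u,v,P[v,u])
up=lambda n,a:cv2.imwrite(n,cv2.resize(a[95:230,228:345,::-1],None,fx=4.4,fy=4.4,interpolation=cv2.INTER_CUBIC))
up("pics/crop.png",p)
```

```text
green 84 ((487.9567565917969, -29.44892120361328), (216.44065856933594, 105.84471893310547), 64.08784484863281) [[ 393.06348 -103.66265]
 [ 488.26712 -149.91602]
 [ 582.85004   44.76481]
 [ 487.6464    91.01817]]
34 [304.64705882 111.23529412] [694.38017436 -92.17827597  79.63190516] [72.05248945 79.63190516 82.38449951] ((525.4981689453125, -31.403900146484375), (8.606956481933594, 386.00360107421875), 70.22098541259766)
107 [302.09345794 126.57009346] [661.79771147 -82.41949969  74.52271025] [56.21929887 74.52271025 81.06907462] ((656.5960693359375, -80.13104248046875), (27.153221130371094, 38.98819351196289), 59.60894775390625)
165 [251.32727273 135.2969697 ] [642.3185223   36.49585334  76.01845292] [56.83643445 76.01845292 81.77957814] ((504.4015197753906, 53.3681640625), (70.95670318603516, 311.6390380859375), 82.70732116699219)
34 [320.5        152.05882353] [ 592.95333213 -121.47686287   79.86464124] [76.60708161 79.86464124 83.92140177] ((475.6339111328125, -44.14215850830078), (6.752105236053467, 307.93218994140625), 56.529014587402344)
98 [311.48979592 166.05102041] [563.0654161  -97.51289444  75.89957102] [55.84815822 75.89957102 81.87870284] ((457.3922119140625, -41.365455627441406), (27.17426300048828, 273.2272644042969), 60.385398864746094)
143 [261.97902098 175.76223776] [542.15234367  17.80989707  77.0607913 ] [57.07920496 77.0607913  81.93416845] ((462.6559753417969, 16.373004913330078), (37.388065338134766, 235.62405395507812), 88.5920181274414)
283 150 [610.7324485  -38.29511088  49.6003895 ]
265 140 [637.14067806   3.46174129  50.92022288]
293 192 [509.77572615 -56.79312045  38.99735756]
278 205 [480.45784298 -19.71587313  38.26691428]
265 208 [478.03766346  10.42020905  15.7388935 ]
326 262 [ 344.49706692 -125.56599294   16.79022835]
182 162 [599.55236477 207.83296266  21.79701269]
200 135 [668.39185194 163.41184485  18.00418883]
```

View pics/crop.png

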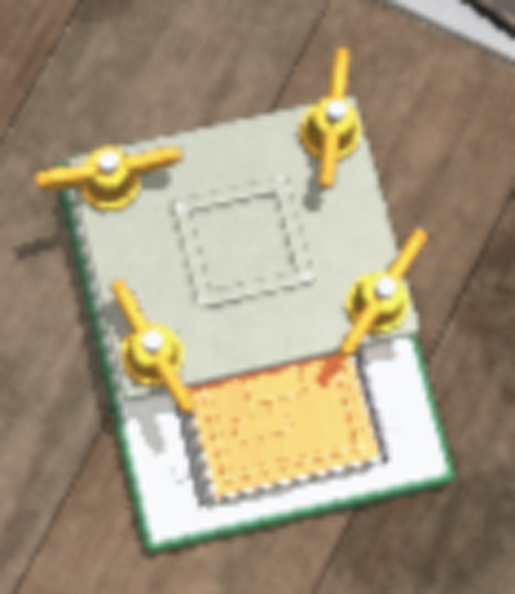

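```bash
cat >> h.py <<'E'
from scipy.spatial.transform import Rotation as Ro
C=np.array([610.34,-36.51]);TH=0.1854
def pr(x,y):return C+np.array([[np.cos(TH),-np.sin(TH)],[np.sin(TH),np.cos(TH)]])@[x,y]
def tgt(x,y,z,yaw):
    s=manip.read_state();R=Ro.from_euler("xyz",s["eef_rot"]);G=Ro.from_euler("xyz",[np.pi,0,yaw])
    print("shift",R.inv().apply(np.array([x,y,z])-s["eef_pos"]).round(1),"rot",(R.inv()*G).as_rotvec().round(3))
def stt():
    s=manip.read_state();e=s["eef_pos"];w=np.array([[np.cos(TH),np.sin(TH)],[-np.sin(TH),np.cos(TH)]])@(e[:2]-C)
    print("t",round(s["clock"],2),"pos",e.round(1),"press",w.round(1),"rot",s["eef_rot"].round(3),"j",s["joints"].round(2),"F",s["wrist_force"].round(1),"M",s["moment"].round(2),"gap",s["finger_gap"].round(1))
E
python3 -c "
from h import *
tgt(*pr(-160,0),130,TH);stt()"
```

```text
shift [ 404.3 -334.9   75.4] rot [-0.001  0.     0.158]Traceback (most recent call last):
  File "<string>", line 3, in <module>
    tgt(*pr(-160,0),130,TH);stt()
                            ~~~^^
  File "h.py", line 18, in stt
    print("t",round(s["clock"],2),"pos",e.round(1),"press",w.round(1),"rot",s["eef_rot"].round(3),"j",s["joints"].round(2),"F",s["wrist_force"].round(1),"M",s["moment"].round(2),"gap",s["finger_gap"].round(1))
                                                                                                                                                                                        ^^^^^^^^^^^^^^^^^^^^^
AttributeError: 'float' object has no attribute 'round'
```

```bash
sed -i 's/s\["finger_gap"\].round(1)/round(s["finger_gap"],1)/' h.py
python3 -m crank '[[0,404,-335,75,0,0,0.158],[0,404,-335,75,0,0,0.158],[0,404,-335,75,0,0,0.158],[0,404,-335,75,0,0,0.158],[0,404,-335,75,0,0,0.158],[0,404,-335,75,0,0,0.158],[0,404,-335,75,0,0,0.158],[0,404,-335,75,0,0,0.158],[0,404,-335,75,0,0,0.158],[0,404,-335,75,0,0,0.158]]'
python3 -c "
from h import *
tgt(*pr(-160,0),130,TH);stt()"
```

```text
clock: 1.15
eef_pos: [438.2, -89.9, 134.6]
eef_rot: [3.141, -0.0, 0.186]
wrist_force: [0.7, -1.0, 1.3]
finger_gap: 17.3
finger_force: 0.0
shift [ 19.  -20.8   4.6] rot [ 0. -0.  0.]
t 1.15 pos [438.2 -89.9 134.6] press [-179.   -20.8] rot [ 3.141 -0.     0.186] j [-0.28  0.15  1.88 -0.    1.11  1.1 ] F [ 0.7 -1.   1.3] M [ 0.    0.04 -0.01] gap 17.3
```

```bash
python3 -m crank '[[0,0,0,0,0,0,0],[0,0,0,0,0,0,0]]' >/dev/null
python3 -c "
from h import *
tgt(*pr(-155,0),26,TH);stt()
c=optics.calibration('wrist');p,d=optics.camera('wrist');cv2.imwrite('pics/w1.png',p[...,::-1])"
```

```text
shift [ 25.  -21.8 108.4] rot [-0.     0.001  0.003]
t 1.35 pos [437.6 -91.2 134.4] press [-179.8  -21.9] rot [-3.141e+00  1.000e-03  1.880e-01] j [-0.29  0.15  1.88 -0.    1.11  1.1 ] F [-0.2 -0.7 -0.3] M [ 0.03  0.01 -0.05] gap 1.9
```

View pics/w1.png

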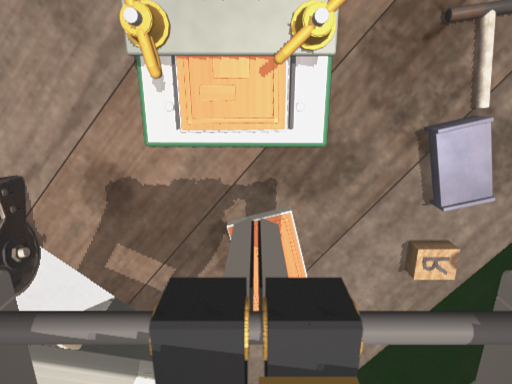

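The wrist view shows the block on the bed, with its front edge at (180–286, 131) between the guides, and the two front nuts at (130,15) and (320,15). The other copper plate lies loose on the table at (265,240), off the bed, so it isn't the one meant.

```bash
python3 -m crank '[[0,25,-22,30,0,0,0],[0,25,-22,70,0,0,0],[0,25,-22,107,0,0,0],[0,25,-22,107,0,0,0],[0,32,-22,107,0,0,0],[0,39,-22,107,0,0,0],[0,39,-22,107,0,0,0]]'
python3 -c "
from h import *
tgt(*pr(-102,0),26,TH);stt()"
```

```text
clock: 2.1
eef_pos: [473.7, -63.5, 29.5]
eef_rot: [3.14, -0.003, 0.185]
wrist_force: [-0.0, -0.3, 0.9]
finger_gap: 0.6
finger_force: 0.0
shift [37.3 -1.4  3.7] rot [ 0.001 -0.003  0.   ]
t 2.1 pos [473.7 -63.5  29.5] press [-139.3   -1.4] rot [ 3.14e+00 -3.00e-03  1.85e-01] j [-0.21  0.38  1.88  0.    0.88  1.18] F [-0.  -0.3  0.9] M [ 0.04 -0.    0.02] gap 0.6
```

```bash
python3 -m crank '[[0,4,-1,2,0,0,0],[0,8,-1,2,0,0,0],[0,12,-1,2,0,0,0],[0,16,-1,2,0,0,0],[0,20,-1,2,0,0,0],[0,23,-1,2,0,0,0],[0,26,-1,2,0,0,0],[0,29,-1,2,0,0,0],[0,31,-1,2,0,0,0],[0,31,-1,2,0,0,0]]'
python3 -c "
from h import *
stt()"
```

```text
clock: 3.1
eef_pos: [502.0, -56.4, 26.3]
eef_rot: [3.142, 0.001, 0.186]
wrist_force: [-4.4, 0.1, 3.0]
finger_gap: 0.2
finger_force: 2.2
t 3.1 pos [502.  -56.4  26.3] press [-110.1    0.4] rot [3.142e+00 1.000e-03 1.860e-01] j [-0.18  0.43  1.81 -0.    0.9   1.2 ] F [-4.4  0.1  3. ] M [-0.12  0.77 -0.03] gap 0.2
```

Pushing with about 3–4 N. I'll go on in small steps.

```bash
python3 -m crank '[[0,2,0,0,0,0,0],[0,4,0,0,0,0,0],[0,6,0,0,0,0,0],[0,7,0,0,0,0,0],[0,7,0,0,0,0,0]]'
python3 -m crank '[[0,1,0,0,0,0,0],[0,1,0,0,0,0,0]]'
python3 -m crank '[[0,1,0,0,0,0,0],[0,1,0,0,0,0,0]]'
python3 -c "
from h import *
stt()"
```

```text
clock: 3.6
eef_pos: [508.7, -55.2, 26.3]
eef_rot: [-3.142, 0.001, 0.186]
wrist_force: [-5.6, -0.3, 5.1]
finger_gap: -0.1
finger_force: 3.2
clock: 3.8
eef_pos: [509.6, -55.0, 26.3]
eef_rot: [3.142, 0.001, 0.186]
wrist_force: [-6.0, -1.3, 5.5]
finger_gap: 0.5
finger_force: 3.4
clock: 4.0
eef_pos: [510.3, -54.8, 26.3]
eef_rot: [-3.141, 0.002, 0.186]
wrist_force: [-9.5, -2.0, 6.7]
finger_gap: 0.4
finger_force: 4.6
t 4.0 pos [510.3 -54.8  26.3] press [-101.7    0.4] rot [-3.141e+00  2.000e-03  1.860e-01] j [-0.18  0.45  1.78 -0.    0.91  1.21] F [-9.5 -2.   6.7] M [-0.29  1.62  0.01] gap 0.4
```

```bash
python3 -m crank '[[0,1,0,0,0,0,0],[0,1,0,0,0,0,0]]'
python3 -m crank '[[0,1,0,0,0,0,0],[0,1,0,0,0,0,0]]'
python3 -c "
from h import *
stt()"
```

```text
clock: 4.2
eef_pos: [510.4, -54.8, 26.3]
eef_rot: [-3.141, 0.004, 0.186]
wrist_force: [-16.4, -4.0, 13.9]
finger_gap: 0.8
finger_force: 8.6
clock: 4.4
eef_pos: [510.4, -54.8, 26.3]
eef_rot: [-3.141, 0.006, 0.186]
wrist_force: [-25.3, -4.4, 20.1]
finger_gap: 0.0
finger_force: 12.6
t 4.4 pos [510.4 -54.8  26.3] press [-101.6    0.4] rot [-3.141  0.006  0.186] j [-0.18  0.45  1.78 -0.    0.92  1.21] F [-25.3  -4.4  20.1] M [-1.    4.53 -0.  ] gap 0.0
```

```bash
python3 -m crank '[[0,-10,0,0,0,0,0],[0,-12,0,-5,0,0,0],[30,-12,0,-50,0,0,0],[47,-12,0,-90,0,0,0],[47,-12,0,-100,0,0,-0.15],[47,-12,0,-100,0,0,-0.3],[47,-12,0,-100,0,0,-0.45],[47,-12,0,-100,0,0,-0.6],[47,-12,0,-100,0,0,-0.75],[47,-12,0,-100,0,0,-0.9]]'
python3 -c "
from h import *
stt()
tgt(*pr(-50,62),120,np.radians(167))"
```

```text
clock: 5.4
eef_pos: [501.6, -56.5, 126.5]
eef_rot: [3.14, -0.001, 1.092]
wrist_force: [-0.2, 0.1, 0.1]
finger_gap: 44.3
finger_force: 0.0
t 5.4 pos [501.6 -56.5 126.5] press [-110.6    0.4] rot [ 3.140e+00 -1.000e-03  1.092e+00] j [-0.18  0.28  1.74  0.    1.12  0.29] F [-0.2  0.1  0.1] M [-0.01 -0.05  0.04] gap 44.3
shift [85.8  9.7  6.5] rot [ 1.000e-03  1.000e-03 -1.823e+00]
```

```bash
python3 -m crank '[[47,43,5,6,0,0,-0.15],[47,86,10,6,0,0,-0.3],[47,86,10,6,0,0,-0.45],[47,86,10,6,0,0,-0.6],[47,86,10,6,0,0,-0.75],[47,86,10,6,0,0,-0.9],[47,86,10,6,0,0,-1.05],[47,86,10,6,0,0,-1.2],[47,86,10,6,0,0,-1.35],[47,86,10,6,0,0,-1.5]]' >/dev/null
python3 -m crank '[[47,0,0,0,0,0,-0.15],[47,0,0,0,0,0,-0.3],[47,0,0,0,0,0,-0.32],[47,0,0,0,0,0,-0.32]]'
python3 -c "
from h import *
stt()
tgt(*pr(-50,62),66,np.radians(167))
p,d=optics.camera('top');np.savez('top1.npz',p=p,d=d)
p,d=optics.camera('wrist');cv2.imwrite('pics/w2.png',p[...,::-1])
"
```

```text
clock: 6.8
eef_pos: [550.3, 14.9, 120.2]
eef_rot: [3.141, 0.001, 2.903]
wrist_force: [0.1, -0.4, -0.2]
finger_gap: 44.4
finger_force: 0.0
t 6.8 pos [550.3  14.9 120.2] press [-49.5  61.6] rot [3.141e+00 1.000e-03 2.903e+00] j [-0.04  0.38  1.62  0.    1.14 -1.37] F [ 0.1 -0.4 -0.2] M [-0.01 -0.11  0.02] gap 44.4
shift [ 0.7  0.1 54.2] rot [ 0.     0.001 -0.012]
```

View pics/w2.png

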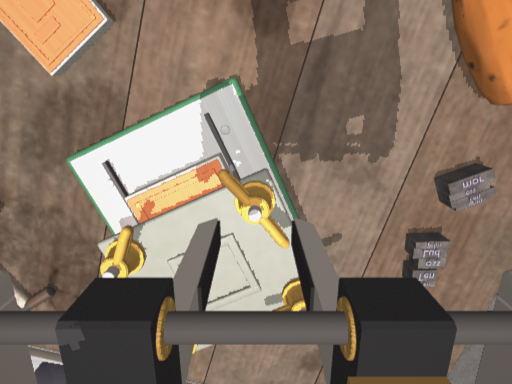

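The wrist view shows the front-left nut at (255,212), centred between the fingers in column. Its wings run from (222,172) to (286,243), clear of both fingers. The block front stands about 24 mm out of the plate, so it is home. Descending.

```bash
python3 -m crank '[[47,0,0,20,0,0,0],[47,0,0,40,0,0,0],[47,0,0,54,0,0,0],[47,0,0,54,0,0,0],[47,0,0,54,0,0,0.12],[47,0,0,54,0,0,0.24],[47,0,0,54,0,0,0.36],[47,0,0,54,0,0,0.48],[47,0,0,54,0,0,0.60]]'
python3 -c "
from h import *
stt()"
```

```text
clock: 7.8
eef_pos: [550.8, 14.7, 66.8]
eef_rot: [3.14, 0.001, 2.3]
wrist_force: [0.2, -0.3, -0.3]
finger_gap: 44.3
finger_force: 0.5
t 7.8 pos [550.8  14.7  66.8] press [-49.1  61.3] rot [3.14e+00 1.00e-03 2.30e+00] j [-0.04  0.45  1.66 -0.    1.03 -0.77] F [ 0.2 -0.3 -0.3] M [-0.22 -0.34  0.03] gap 44.3
```

```bash
S='from h import *
s=manip.read_state();print(round(s["clock"],2),"yaw",s["eef_rot"][2].round(3),"j6",s["joints"][5].round(2),"F",s["wrist_force"].round(1),"M",s["moment"].round(3),"z",s["eef_pos"].round(1))'
echo "$S" > q.py
python3 -m crank '[[47,0,0,0,0,0,0.12],[47,0,0,0,0,0,0.24],[47,0,0,0,0,0,0.24]]' >/dev/null; python3 q.py
python3 -m crank '[[47,0,0,0,0,0,0.12],[47,0,0,0,0,0,0.24],[47,0,0,0,0,0,0.24]]' >/dev/null; python3 q.py
python3 -m crank '[[47,0,0,0,0,0,0.12],[47,0,0,0,0,0,0.24],[47,0,0,0,0,0,0.24]]' >/dev/null; python3 q.py
```

```text
8.1 yaw 2.063 j6 -0.53 F [ 0.2 -0.5  0.1] M [ 0.018 -0.176  0.047] z [550.6  14.8  66.7]
8.4 yaw 1.827 j6 -0.3 F [-0.8  0.4  0.5] M [-0.048 -0.18   0.007] z [550.5  14.8  66.4]
8.7 yaw 1.589 j6 -0.06 F [-0.1 -0.8 -0.6] M [-0.099 -0.067 -0.001] z [550.3  14.8  66.1]
```

```bash
python3 -m crank '[[47,0,0,0,0,0,0.12],[47,0,0,0,0,0,0.24],[47,0,0,0,0,0,0.24]]' >/dev/null; python3 q.py
python3 -m crank '[[47,0,0,0,0,0,0.12],[47,0,0,0,0,0,0.24],[47,0,0,0,0,0,0.24]]' >/dev/null; python3 q.py
python3 -m crank '[[47,0,0,0,0,0,0.12],[47,0,0,0,0,0,0.24],[47,0,0,0,0,0,0.24]]' >/dev/null; python3 q.py
python3 -c "
from h import *
p,d=optics.camera('top');np.savez('top2.npz',p=p,d=d);q,d=optics.camera('scene')
cv2.imwrite('pics/m.png',np.hstack([cv2.resize(p[95:230,228:345,::-1],(400,460)),cv2.resize(q[120:240,180:320,::-1],(400,460))]))"
```

```text
9.0 yaw 1.35 j6 0.18 F [-0.4  0.6  0.2] M [-0.032 -0.113  0.011] z [550.2  15.   65.9]
9.3 yaw 1.111 j6 0.42 F [ 2.3  0.9 -0.4] M [ 0.223 -0.514  0.061] z [550.4  15.1  65.9]
9.6 yaw 0.872 j6 0.66 F [ 2.4  2.5 -1.3] M [ 0.264 -0.425  0.102] z [550.2  15.1  65.8]
```

View pics/m.png

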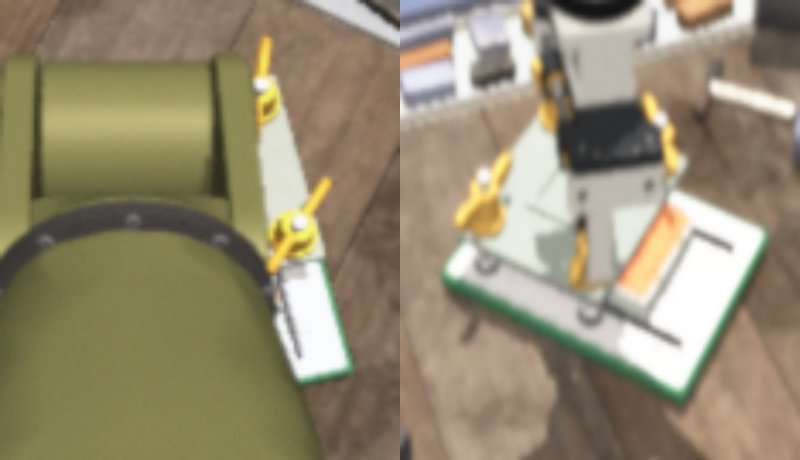

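The view shows the fingers across the front-left nut, with the block front still out at the right (640,260 in the montage). Torque has begun to rise, so I'll continue.

```bash
python3 -m crank '[[47,0,0,0,0,0,0.12],[47,0,0,0,0,0,0.24],[47,0,0,0,0,0,0.24]]' >/dev/null; python3 q.py
python3 -m crank '[[47,0,0,0,0,0,0.12],[47,0,0,0,0,0,0.24],[47,0,0,0,0,0,0.24]]' >/dev/null; python3 q.py;python3 q.py
```

```text
10.0 yaw 0.63 j6 0.9 F [ 1.3  2.1 -0.5] M [ 0.259 -0.303  0.078] z [550.1  14.9  65.7]
10.3 yaw 0.391 j6 1.14 F [ 1.   1.  -1.1] M [ 0.208 -0.433  0.053] z [550.1  14.8  65.8]
10.3 yaw 0.391 j6 1.14 F [ 1.   1.  -1.1] M [ 0.208 -0.433  0.053] z [550.1  14.8  65.8]
```

```bash
for i in 1 2; do :; done
python3 -m crank '[[47,0,0,0,0,0,0.12],[47,0,0,0,0,0,0.24],[47,0,0,0,0,0,0.24]]' >/dev/null; python3 q.py
python3 -m crank '[[47,0,0,0,0,0,0.12],[47,0,0,0,0,0,0.24],[47,0,0,0,0,0,0.24]]' >/dev/null; python3 q.py
python3 -m crank '[[47,0,0,0,0,0,0.12],[47,0,0,0,0,0,0.24],[47,0,0,0,0,0,0.24]]' >/dev/null; python3 q.py
```

```text
10.6 yaw 0.151 j6 1.38 F [ 2.4  0.9 -0.2] M [ 0.126 -0.405  0.093] z [550.1  14.7  65.8]
10.9 yaw -0.089 j6 1.62 F [ 3.3  1.2 -0.3] M [ 0.053 -0.574  0.049] z [550.3  14.6  65.8]
11.2 yaw -0.329 j6 1.86 F [ 5.  -0.6 -1.6] M [-0.255 -0.913  0.148] z [550.6  14.5  65.9]
```

Stiffening has started.

```bash
python3 -m crank '[[47,0,0,0,0,0,0.12],[47,0,0,0,0,0,0.24],[47,0,0,0,0,0,0.24]]' >/dev/null; python3 q.py
python3 -m crank '[[47,0,0,0,0,0,0.1],[47,0,0,0,0,0,0.2],[47,0,0,0,0,0,0.2]]' >/dev/null; python3 q.py
```

```text
11.5 yaw -0.569 j6 2.1 F [ 5.7 -4.   0. ] M [-0.693 -1.302  0.151] z [550.9  14.1  66. ]
11.8 yaw -0.768 j6 2.3 F [ 8.5 -5.6 -2.6] M [-0.99  -1.534  0.236] z [551.   13.8  66. ]
```

```bash
python3 -m crank '[[47,0,0,0,0,0,0.1],[47,0,0,0,0,0,0.18],[47,0,0,0,0,0,0.18]]' >/dev/null; python3 q.py
python3 -m crank '[[47,0,0,0,0,0,-0.14],[47,0,0,0,0,0,-0.28],[47,0,0,-20,0,0,-0.35],[47,0,0,-50,0,0,-0.35],[47,0,0,-52,0,0,-0.35]]' >/dev/null; python3 q.py
python3 -c "
from h import *
tgt(*pr(50,-62),118,np.radians(129.6))"
```

```text
12.1 yaw -0.947 j6 2.48 F [ 8.1 -4.6 -2. ] M [-1.049 -1.502  0.221] z [550.9  13.8  66. ]
12.6 yaw -0.595 j6 2.13 F [1.1 0.1 0. ] M [0.031 0.013 0.031] z [551.1  14.7 120.9]
shift [156.9  18.    3.3] rot [ 0.004 -0.003 -2.857]
```

```bash
python3 -m crank '[[47,40,5,0,0,0,-0.15],[47,80,10,0,0,0,-0.3],[47,120,15,0,0,0,-0.45],[47,157,18,0,0,0,-0.6],[47,157,18,0,0,0,-0.75],[47,157,18,0,0,0,-0.9],[47,157,18,0,0,0,-1.05],[47,157,18,0,0,0,-1.2],[47,157,18,0,0,0,-1.35],[47,157,18,0,0,0,-1.5]]' >/dev/null
python3 -m crank '[[47,0,0,0,0,0,-0.15],[47,0,0,0,0,0,-0.3],[47,0,0,0,0,0,-0.45],[47,0,0,0,0,0,-0.6],[47,0,0,0,0,0,-0.75],[47,0,0,0,0,0,-0.9],[47,0,0,0,0,0,-1.05],[47,0,0,0,0,0,-1.2],[47,0,0,0,0,0,-1.36],[47,0,0,0,0,0,-1.36]]' >/dev/null; python3 q.py
python3 -c "
from h import *
tgt(*pr(50,-62),66,np.radians(129.6))
p,d=optics.camera('wrist');cv2.imwrite('pics/w3.png',p[...,::-1])"
```

```text
14.6 yaw 2.265 j6 -0.88 F [-0.7 -0.8 -0.4] M [ 0.023 -0.17  -0.026] z [668.5 -89.2 116.8]
shift [-0.8  2.5 50.8] rot [-0.001 -0.001  0.003]
```

View pics/w3.png

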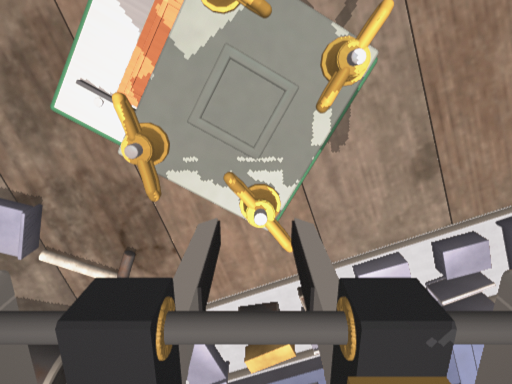

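The back-right nut is at (260,215), with wings from (230,178) to (290,247). It is centred between the fingers and clear of them.

```bash
python3 -m crank '[[47,0,1,20,0,0,0],[47,0,1,40,0,0,0],[47,0,1,51,0,0,0],[47,0,1,51,0,0,0],[47,0,1,51,0,0,0.14],[47,0,1,51,0,0,0.28],[47,0,1,51,0,0,0.42],[47,0,1,51,0,0,0.56],[47,0,1,51,0,0,0.7],[47,0,1,51,0,0,0.7]]' >/dev/null; python3 q.py
python3 -m crank '[[47,0,0,0,0,0,0.12],[47,0,0,0,0,0,0.24],[47,0,0,0,0,0,0.24]]' >/dev/null; python3 q.py
python3 -m crank '[[47,0,0,0,0,0,0.12],[47,0,0,0,0,0,0.24],[47,0,0,0,0,0,0.24]]' >/dev/null; python3 q.py
python3 -m crank '[[47,0,0,0,0,0,0.12],[47,0,0,0,0,0,0.24],[47,0,0,0,0,0,0.24]]' >/dev/null; python3 q.py
```

```text
15.65 yaw 1.553 j6 -0.17 F [ 2.1  0.7 -0.7] M [ 0.179 -0.389  0.047] z [670.4 -88.3  67.7]
15.95 yaw 1.317 j6 0.07 F [ 3.4  4.  -1.4] M [ 0.545 -0.731  0.181] z [670.6 -88.   67.7]
16.25 yaw 1.077 j6 0.31 F [ 4.2  3.1 -1.2] M [ 0.641 -0.771  0.201] z [670.7 -87.9  67.6]
16.55 yaw 0.837 j6 0.55 F [ 4.5  4.  -2.5] M [ 0.972 -1.007  0.15 ] z [670.8 -87.7  67.5]
```

```bash
python3 -m crank '[[47,0,0,0,0,0,0.1],[47,0,0,0,0,0,0.2],[47,0,0,0,0,0,0.2]]' >/dev/null; python3 q.py
python3 -m crank '[[47,0,0,0,0,0,0.1],[47,0,0,0,0,0,0.2],[47,0,0,0,0,0,0.2]]' >/dev/null; python3 q.py
python3 -m crank '[[47,0,0,0,0,0,0.1],[47,0,0,0,0,0,0.15],[47,0,0,0,0,0,0.15]]' >/dev/null; python3 q.py
```

```text
16.85 yaw 0.638 j6 0.75 F [ 7.3  6.3 -3.2] M [ 1.269 -1.431  0.219] z [671.  -87.5  67.5]
17.15 yaw 0.438 j6 0.95 F [ 9.7  4.8 -3.1] M [ 0.983 -1.752  0.267] z [671.4 -87.7  67.7]
17.45 yaw 0.289 j6 1.1 F [12.4  4.1 -4.4] M [ 0.854 -2.449  0.278] z [671.7 -87.9  67.9]
```

```bash
python3 -m crank '[[47,0,0,0,0,0,0.1],[47,0,0,0,0,0,0.15],[47,0,0,0,0,0,0.15]]' >/dev/null; python3 q.py
python3 -m crank '[[47,0,0,0,0,0,0.0]]' >/dev/null; python3 q.py
```

```text
17.75 yaw 0.139 j6 1.25 F [15.4  4.1 -5.3] M [ 0.816 -2.944  0.393] z [672.1 -88.1  68. ]
17.85 yaw 0.141 j6 1.24 F [14.9  3.5 -5. ] M [ 0.783 -2.966  0.348] z [672.1 -88.   68. ]
```

```bash
python3 -m crank '[[47,0,0,0,0,0,-0.14],[47,0,0,0,0,0,-0.28],[47,0,0,-20,0,0,-0.4],[47,0,0,-50,0,0,-0.55],[47,0,0,-52,0,0,-0.7],[47,0,0,-52,0,0,-0.85],[47,0,0,-52,0,0,-1.0],[47,0,0,-52,0,0,-1.1],[47,0,0,-52,0,0,-1.1]]' >/dev/null; python3 q.py
python3 -c "
from h import *
tgt(*pr(-50,62),118,np.radians(148))"
```

```text
18.75 yaw 1.241 j6 0.14 F [-0.7  0.7  0.2] M [-0.034 -0.069 -0.006] z [670.  -88.7 119.4]
shift [  59.4 -147.4    1.3] rot [ 0.000e+00  1.000e-03 -1.342e+00]
```

```bash
python3 -m crank '[[47,15,-40,0,0,0,-0.15],[47,30,-80,0,0,0,-0.3],[47,45,-120,0,0,0,-0.45],[47,59,-147,0,0,0,-0.6],[47,59,-147,0,0,0,-0.75],[47,59,-147,0,0,0,-0.9],[47,59,-147,0,0,0,-1.05],[47,59,-147,0,0,0,-1.2],[47,59,-147,0,0,0,-1.34],[47,59,-147,0,0,0,-1.34]]' >/dev/null; python3 q.py
python3 -c "
from h import *
tgt(*pr(-50,62),66,np.radians(148))
p,d=optics.camera('wrist');cv2.imwrite('pics/w4.png',p[...,::-1])"
```

```text
19.75 yaw 2.577 j6 -1.04 F [-0.5 -0.6  0.2] M [ 0.003 -0.17  -0.005] z [550.6  15.4 119.2]
shift [ 0.6 -0.6 53.2] rot [ 0.     0.001 -0.006]
```

View pics/w4.png

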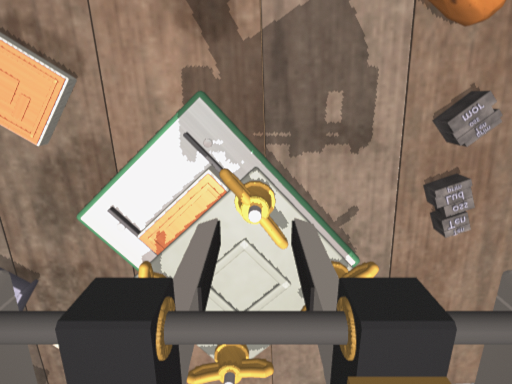

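The front-left nut is at (255,208), with wings from (224,172) to (284,243), clear of the fingers. Re-nipping it.

```bash
python3 -m crank '[[47,0,0,20,0,0,0],[47,0,0,40,0,0,0],[47,0,0,53,0,0,0],[47,0,0,53,0,0,0],[47,0,0,53,0,0,0.14],[47,0,0,53,0,0,0.28],[47,0,0,53,0,0,0.38],[47,0,0,53,0,0,0.38]]' >/dev/null; python3 q.py
python3 -m crank '[[47,0,0,0,0,0,0.1],[47,0,0,0,0,0,0.1]]' >/dev/null; python3 q.py
python3 -m crank '[[47,0,0,0,0,0,0.1],[47,0,0,0,0,0,0.1]]' >/dev/null; python3 q.py
```

```text
20.6 yaw 2.191 j6 -0.66 F [  3.8 -11.5  -3.5] M [-2.211 -0.901  0.375] z [551.5  13.9  66.8]
20.8 yaw 2.091 j6 -0.56 F [  3.7 -11.   -2.4] M [-2.138 -0.891  0.495] z [551.4  14.   66.8]
21.0 yaw 1.991 j6 -0.46 F [  3.9 -11.6  -3.7] M [-2.15  -0.933  0.416] z [551.4  14.   66.8]
```

```bash
python3 -m crank '[[47,0,0,0,0,0,-0.14],[47,0,0,0,0,0,-0.28],[47,0,0,-20,0,0,-0.3],[47,0,0,-50,0,0,-0.3],[47,0,0,-52,0,0,-0.2],[47,0,0,-52,0,0,-0.05],[47,0,0,-52,0,0,0.1],[47,0,0,-52,0,0,0.17]]' >/dev/null; python3 q.py
python3 -c "
from h import *
tgt(*pr(-50,-62),118,np.radians(104))"
```

```text
21.8 yaw 1.818 j6 -0.29 F [ 1.3  0.4 -0.7] M [-0.021 -0.084  0.013] z [550.8  15.5 118.9]
shift [-123.8   -8.8    1. ] rot [0.001 0.    0.003]
```

```bash
python3 -m crank '[[47,-40,-3,0,0,0,0],[47,-80,-6,0,0,0,0],[47,-124,-9,0,0,0,0],[47,-124,-9,0,0,0,0],[47,-124,-9,0,0,0,0]]' >/dev/null; python3 q.py
python3 -c "
from h import *
tgt(*pr(-50,-62),66,np.radians(104))
p,d=optics.camera('wrist');cv2.imwrite('pics/w5.png',p[...,::-1])"
```

```text
22.3 yaw 1.823 j6 -0.5 F [-0.1 -0.5  1. ] M [ 0.031 -0.133 -0.016] z [ 573.2 -107.4  118.4]
shift [ 0.9 -0.4 52.4] rot [0.001 0.    0.008]
```

View pics/w5.png

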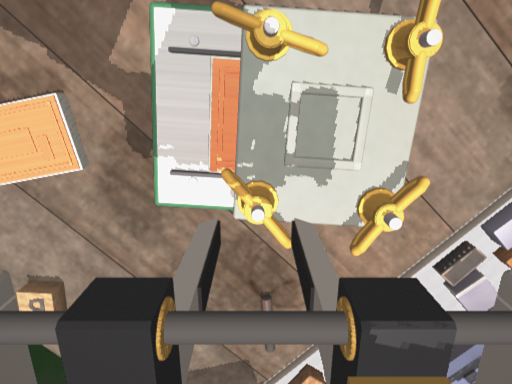

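The front-right nut is at (258,212), with wings from (226,172) to (288,245), centred and clear. Descending.

```bash
python3 -m crank '[[47,0,0,20,0,0,0],[47,0,0,40,0,0,0],[47,0,0,52,0,0,0],[47,0,0,52,0,0,0],[47,0,0,52,0,0,0.14],[47,0,0,52,0,0,0.28],[47,0,0,52,0,0,0.42],[47,0,0,52,0,0,0.56],[47,0,0,52,0,0,0.7],[47,0,0,52,0,0,0.7]]' >/dev/null; python3 q.py
python3 -m crank '[[47,0,0,0,0,0,0.12],[47,0,0,0,0,0,0.24],[47,0,0,0,0,0,0.24]]' >/dev/null; python3 q.py
python3 -m crank '[[47,0,0,0,0,0,0.12],[47,0,0,0,0,0,0.24],[47,0,0,0,0,0,0.24]]' >/dev/null; python3 q.py
python3 -m crank '[[47,0,0,0,0,0,0.12],[47,0,0,0,0,0,0.24],[47,0,0,0,0,0,0.24]]' >/dev/null; python3 q.py
```

```text
23.35 yaw 1.124 j6 0.2 F [-0.5 -0.7  0.4] M [-0.04  -0.049  0.049] z [ 573.5 -106.4   66.9]
23.65 yaw 0.888 j6 0.44 F [1.2 0.4 0.1] M [-0.005 -0.032 -0.015] z [ 573.4 -106.5   66.5]
23.95 yaw 0.65 j6 0.67 F [-1.   0.1  0.3] M [-0.024 -0.034  0.004] z [ 573.2 -106.6   66.2]
24.25 yaw 0.411 j6 0.91 F [-0.5  0.2  0.2] M [-0.026 -0.008  0.052] z [ 573.1 -106.7   66. ]
```

```bash
python3 -m crank '[[47,0,0,0,0,0,0.12],[47,0,0,0,0,0,0.24],[47,0,0,0,0,0,0.36],[47,0,0,0,0,0,0.36]]' >/dev/null; python3 q.py
python3 -m crank '[[47,0,0,0,0,0,0.12],[47,0,0,0,0,0,0.24],[47,0,0,0,0,0,0.24]]' >/dev/null; python3 q.py
python3 -m crank '[[47,0,0,0,0,0,0.12],[47,0,0,0,0,0,0.24],[47,0,0,0,0,0,0.24]]' >/dev/null; python3 q.py
python3 -m crank '[[47,0,0,0,0,0,0.12],[47,0,0,0,0,0,0.24],[47,0,0,0,0,0,0.24]]' >/dev/null; python3 q.py
```

```text
24.65 yaw 0.051 j6 1.27 F [ 0.9 -0.  -0.5] M [0.016 0.016 0.043] z [ 573.  -106.7   65.9]
24.95 yaw -0.188 j6 1.51 F [ 0.9 -0.3 -0.1] M [ 0.002 -0.143  0.012] z [ 573.1 -106.8   65.8]
25.25 yaw -0.428 j6 1.75 F [ 3.9 -0.2 -1.1] M [-0.188 -0.725  0.101] z [ 573.6 -107.1   66. ]
25.55 yaw -0.668 j6 1.99 F [ 5.6 -3.6 -1.4] M [-0.616 -1.236  0.154] z [ 573.9 -107.5   66.1]
```

```bash
python3 -m crank '[[47,0,0,0,0,0,0.12],[47,0,0,0,0,0,0.24],[47,0,0,0,0,0,0.24]]' >/dev/null; python3 q.py
python3 -m crank '[[47,0,0,0,0,0,0.12],[47,0,0,0,0,0,0.24],[47,0,0,0,0,0,0.24]]' >/dev/null; python3 q.py
python3 -m crank '[[47,0,0,0,0,0,-0.14],[47,0,0,0,0,0,-0.28],[47,0,0,-20,0,0,-0.4],[47,0,0,-50,0,0,-0.55],[47,0,0,-52,0,0,-0.7],[47,0,0,-52,0,0,-0.85],[47,0,0,-52,0,0,-1.0],[47,0,0,-52,0,0,-1.15],[47,0,0,-52,0,0,-1.3],[47,0,0,-52,0,0,-1.4]]' >/dev/null;python3 q.py
python3 -c "
from h import *
tgt(*pr(50,62),118,np.radians(58.6))"
```

```text
25.85 yaw -0.908 j6 2.23 F [ 6.6 -5.8 -2. ] M [-1.166 -1.493  0.165] z [ 574.  -107.9   66.2]
26.15 yaw -1.148 j6 2.47 F [ 4.6 -6.4 -1.2] M [-1.233 -0.972  0.193] z [ 573.9 -107.8   66.1]
27.15 yaw 0.262 j6 1.06 F [ 0.4 -0.7  0. ] M [0.015 0.033 0.028] z [ 572.7 -106.7  117.7]
shift [ 109.1 -116.1   -0.4] rot [-0.001  0.001 -0.761]
```

```bash
python3 -m crank '[[47,30,-35,0,0,0,-0.15],[47,60,-65,0,0,0,-0.3],[47,90,-95,0,0,0,-0.45],[47,109,-116,0,0,0,-0.6],[47,109,-116,0,0,0,-0.76],[47,109,-116,0,0,0,-0.76],[47,109,-116,0,0,0,-0.76]]' >/dev/null; python3 q.py
python3 -c "
from h import *
tgt(*pr(50,62),66,np.radians(58.6))
p,d=optics.camera('wrist');cv2.imwrite('pics/w6.png',p[...,::-1])"
```

```text
27.85 yaw 1.007 j6 0.56 F [-0.4 -0.9  0.7] M [-0.071 -0.032 -0.034] z [650.2  31.9 117.6]
shift [ 0.3 -2.7 51.6] rot [-0.     0.    -0.016]
```

View pics/w6.png

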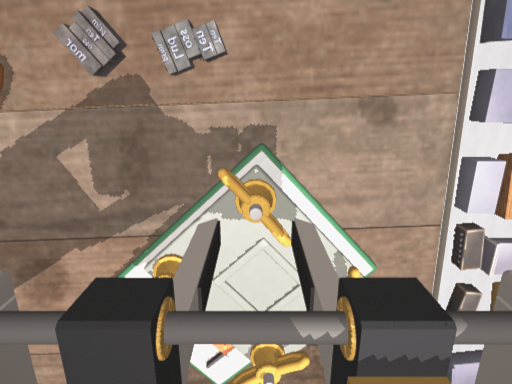

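The back-left nut is at (255,210), with wings from (222,172) to (288,242), clear. The set type is undisturbed. Descending with a 2 mm correction in y.

```bash
python3 -m crank '[[47,0,-2,20,0,0,0],[47,0,-2,40,0,0,0],[47,0,-2,51,0,0,0],[47,0,-2,51,0,0,0],[47,0,-2,51,0,0,0.14],[47,0,-2,51,0,0,0.28],[47,0,-2,51,0,0,0.42],[47,0,-2,51,0,0,0.56],[47,0,-2,51,0,0,0.7],[47,0,-2,51,0,0,0.7]]' >/dev/null; python3 q.py
python3 -m crank '[[47,0,0,0,0,0,0.12],[47,0,0,0,0,0,0.24],[47,0,0,0,0,0,0.24]]' >/dev/null; python3 q.py
python3 -m crank '[[47,0,0,0,0,0,0.12],[47,0,0,0,0,0,0.24],[47,0,0,0,0,0,0.24]]' >/dev/null; python3 q.py
python3 -m crank '[[47,0,0,0,0,0,0.12],[47,0,0,0,0,0,0.24],[47,0,0,0,0,0,0.24]]' >/dev/null; python3 q.py
python3 -m crank '[[47,0,0,0,0,0,0.12],[47,0,0,0,0,0,0.24],[47,0,0,0,0,0,0.24]]' >/dev/null; python3 q.py
```

```text
28.9 yaw 0.303 j6 1.26 F [-0.6 -0.4  0.3] M [0.007 0.013 0.025] z [649.3  33.1  67.9]
29.2 yaw 0.067 j6 1.5 F [-0.5  0.1 -0.2] M [-0.019  0.071  0.051] z [649.1  33.2  67.5]
29.5 yaw -0.171 j6 1.74 F [ 0.1 -0.2 -0.4] M [ 0.036 -0.036 -0.001] z [649.   33.2  67.2]
29.8 yaw -0.409 j6 1.98 F [ 0.1  0.1 -0.3] M [0.101 0.014 0.004] z [648.9  33.3  67. ]
30.1 yaw -0.649 j6 2.21 F [ 1.5 -0.2  0.1] M [-0.139 -0.313  0.047] z [649.   33.1  67. ]
```

```bash
python3 -m crank '[[47,0,0,0,0,0,0.12],[47,0,0,0,0,0,0.25],[47,0,0,0,0,0,0.25]]' >/dev/null; python3 q.py
python3 -m crank '[[47,0,0,0,0,0,-0.14],[47,0,0,0,0,0,-0.28],[47,0,0,-15,0,0,-0.4],[47,0,0,-27,0,0,-0.55],[47,0,0,-27,0,0,-0.7],[47,0,0,-27,0,0,-0.85],[47,0,0,-27,0,0,-1.0],[47,0,0,-27,0,0,-1.15],[47,0,0,-27,0,0,-1.3],[47,0,0,-27,0,0,-1.45]]' >/dev/null
python3 -m crank '[[47,0,0,0,0,0,-0.15],[47,0,0,0,0,0,-0.3],[47,0,0,0,0,0,-0.45],[47,0,0,0,0,0,-0.6],[47,0,0,0,0,0,-0.75],[47,0,0,0,0,0,-0.9],[47,0,0,0,0,0,-1.05],[47,0,0,0,0,0,-1.2],[47,0,0,0,0,0,-1.35],[47,0,0,0,0,0,-1.5]]' >/dev/null
python3 -m crank '[[47,0,0,0,0,0,-0.15],[47,0,0,0,0,0,-0.3],[47,0,0,0,0,0,-0.45],[47,0,0,0,0,0,-0.5],[47,0,0,0,0,0,-0.5]]' >/dev/null;python3 q.py
python3 -c "
from h import *
tgt(*pr(50,62),67,-0.909+np.pi+.3)"
```

```text
30.4 yaw -0.899 j6 2.46 F [ 3.9 -3.2 -0.7] M [-0.501 -0.785  0.171] z [649.3  32.7  67. ]
32.9 yaw 2.554 j6 -0.99 F [-0.2 -0.2 -0.2] M [ 0.017 -0.194 -0.018] z [648.6  33.4  93.7]
shift [ 0.6 -0.1 26.7] rot [-0.    -0.001  0.022]
```

```bash
python3 -m crank '[[47,0,0,14,0,0,0],[47,0,0,26,0,0,0],[47,0,0,26,0,0,0],[47,0,0,26,0,0,0.12],[47,0,0,26,0,0,0.24],[47,0,0,26,0,0,0.32],[47,0,0,26,0,0,0.32]]' >/dev/null; python3 q.py
python3 -m crank '[[47,0,0,0,0,0,0.1],[47,0,0,0,0,0,0.2],[47,0,0,0,0,0,0.2]]' >/dev/null; python3 q.py
python3 -m crank '[[47,0,0,0,0,0,0.1],[47,0,0,0,0,0,0.2],[47,0,0,0,0,0,0.2]]' >/dev/null; python3 q.py
python3 -m crank '[[47,0,0,0,0,0,0.1],[47,0,0,0,0,0,0.1]]' >/dev/null; python3 q.py
```

```text
33.6 yaw 2.223 j6 -0.66 F [ 2.4 -4.  -1.5] M [-0.758 -0.468  0.144] z [649.   32.6  67.4]
33.9 yaw 2.023 j6 -0.46 F [ 3.3 -4.8 -1.1] M [-0.92  -0.616  0.129] z [649.   32.5  67.5]
34.2 yaw 1.823 j6 -0.26 F [ 3.5 -3.6 -1.6] M [-0.799 -0.743  0.182] z [649.1  32.6  67.4]
34.4 yaw 1.723 j6 -0.16 F [ 3.8 -3.8 -1.1] M [-0.797 -0.693  0.283] z [649.1  32.7  67.4]
```

```bash
python3 -m crank '[[47,0,0,0,0,0,0.1],[47,0,0,0,0,0,0.15]]' >/dev/null; python3 q.py
python3 -m crank '[[47,0,0,0,0,0,0.0]]' >/dev/null; python3 q.py
python3 -m crank '[[47,0,0,0,0,0,0.1],[47,0,0,0,0,0,0.15]]' >/dev/null; python3 q.py
python3 -m crank '[[47,0,0,0,0,0,0.0]]' >/dev/null; python3 q.py
```

```text
34.6 yaw 1.573 j6 -0.01 F [ 4.  -2.8 -3. ] M [-0.75  -0.859  0.47 ] z [649.1  32.8  67.4]
34.7 yaw 1.575 j6 -0.01 F [ 4.4 -2.9 -2.4] M [-0.754 -0.834  0.358] z [649.1  32.8  67.4]
34.9 yaw 1.423 j6 0.14 F [ 4.5 -2.9 -3.3] M [-0.622 -1.019  0.622] z [649.2  32.9  67.4]
35.0 yaw 1.425 j6 0.14 F [ 4.5 -2.9 -3.1] M [-0.627 -0.917  0.388] z [649.2  32.9  67.4]
```

```bash
python3 -m crank '[[47,0,0,0,0,0,-0.14],[47,0,0,0,0,0,-0.28],[47,0,0,-20,0,0,-0.4],[47,0,0,-50,0,0,-0.55],[47,0,0,-51,0,0,-0.7],[47,0,0,-51,0,0,-0.85],[47,0,0,-51,0,0,-0.87],[47,0,0,-51,0,0,-0.87]]' >/dev/null;python3 q.py
python3 -c "
from h import *
tgt(*pr(-50,-62),118,2.3)"
```

```text
35.8 yaw 2.293 j6 -0.73 F [ 0.2 -0.3 -0.2] M [-0.017 -0.146 -0.024] z [648.7  33.4 118.4]
shift [ -54.8 -149.7    0.5] rot [-0.    -0.    -0.007]
```

```bash
python3 -m crank '[[47,-14,-38,0,0,0,0],[47,-28,-76,0,0,0,0],[47,-42,-114,0,0,0,0],[47,-55,-150,0,0,0,0],[47,-55,-150,0,0,0,0],[47,-55,-150,0,0,0,0],[47,-55,-150,30,0,0,0],[47,-55,-150,51,0,0,0],[47,-55,-150,51,0,0,0],[47,-55,-150,51,0,0,0]]' >/dev/null; python3 q.py
python3 -m crank '[[47,0,0,0,0,0,0.14],[47,0,0,0,0,0,0.28],[47,0,0,0,0,0,0.28]]' >/dev/null; python3 q.py
python3 -m crank '[[47,0,0,0,0,0,0.1],[47,0,0,0,0,0,0.1]]' >/dev/null; python3 q.py
python3 -m crank '[[47,0,0,0,0,0,0.0]]' >/dev/null; python3 q.py
```

```text
36.8 yaw 2.296 j6 -0.97 F [0.3 0.4 0.6] M [ 0.021 -0.133  0.046] z [ 573.5 -106.5   68.1]
37.1 yaw 2.011 j6 -0.69 F [ 0.9 -4.  -0.3] M [-0.612 -0.21   0.057] z [ 574.1 -107.7   69.4]
37.3 yaw 1.913 j6 -0.59 F [ 1.1 -5.  -1. ] M [-1.204 -0.309  0.365] z [ 574.1 -107.9   69.4]
37.4 yaw 1.916 j6 -0.59 F [ 1.2 -5.4 -1.3] M [-1.223 -0.285  0.356] z [ 574.1 -107.9   69.4]
```

```bash
python3 -m crank '[[47,0,0,0,0,0,-0.14],[47,0,0,0,0,0,-0.28],[47,0,0,-20,0,0,-0.38],[47,0,0,-50,0,0,-0.38],[47,0,0,-50,0,0,-0.38]]' >/dev/null;python3 q.py
python3 -c "
from h import *
tgt(*pr(-50,62),119,2.3)"
```

```text
37.9 yaw 2.296 j6 -0.97 F [-0.7 -0.3 -0.5] M [ 0.019 -0.123  0.041] z [ 575.3 -107.3  123. ]
shift [108.7  62.2   3.6] rot [ 0.005  0.006 -0.004]
```

```bash
python3 -m crank '[[47,36,20,0,0,0,0],[47,72,40,0,0,0,0],[47,109,62,2,0,0,0],[47,109,62,2,0,0,0],[47,109,62,2,0,0,0]]' >/dev/null; python3 q.py
python3 -c "
from h import *
tgt(*pr(-50,62),66,2.3)"
```

```text
38.4 yaw 2.298 j6 -0.76 F [-0.1 -0.7  0.2] M [-0.013 -0.129 -0.014] z [547.4  16.3 116.4]
shift [-2.3  1.  50.4] rot [ 0.001  0.001 -0.002]
```

```bash
python3 -m crank '[[47,-2,1,20,0,0,0],[47,-2,1,40,0,0,0],[47,-2,1,50,0,0,0],[47,-2,1,50,0,0,0],[47,-2,1,50,0,0,0]]' >/dev/null; python3 q.py
python3 -m crank '[[47,0,0,0,0,0,0.14],[47,0,0,0,0,0,0.28],[47,0,0,0,0,0,0.28]]' >/dev/null; python3 q.py
python3 -m crank '[[47,0,0,0,0,0,0.1],[47,0,0,0,0,0,0.1]]' >/dev/null; python3 q.py
python3 -m crank '[[47,0,0,0,0,0,0.0]]' >/dev/null; python3 q.py
```

```text
38.9 yaw 2.295 j6 -0.77 F [-0.3 -0.5  0.6] M [ 0.004 -0.102  0.021] z [549.7  14.2  66.4]
39.2 yaw 2.013 j6 -0.48 F [ 1.3 -3.   0.6] M [-0.648 -0.189  0.09 ] z [549.9  14.   66.9]
39.4 yaw 1.918 j6 -0.39 F [ 0.6 -4.8  3.3] M [-1.025 -0.228  0.514] z [549.9  14.1  66.8]
39.5 yaw 1.921 j6 -0.39 F [ 1.5 -4.7  5.2] M [-1.158 -0.14   0.451] z [549.9  14.1  66.8]
```

```bash
python3 -m crank '[[47,0,0,0,0,0,-0.14],[47,0,0,0,0,0,-0.28],[47,0,0,-20,0,0,-0.28],[47,0,0,-50,0,0,-0.15],[47,0,0,-51,0,0,0],[47,0,0,-51,0,0,0.15],[47,0,0,-51,0,0,0.3],[47,0,0,-51,0,0,0.45],[47,0,0,-51,0,0,0.6],[47,0,0,-51,0,0,0.6]]' >/dev/null;python3 q.py
python3 -c "
from h import *
tgt(*pr(50,-62),118,.47)"
```

```text
40.5 yaw 1.317 j6 0.21 F [ 0.2 -0.  -0. ] M [-0.084 -0.103 -0.019] z [549.2  14.8 117. ]
shift [-69.2 143.7  -1.1] rot [-0.    -0.001  0.847]
```

```bash
python3 -m crank '[[47,-17,36,0,0,0,0.14],[47,-34,72,0,0,0,0.28],[47,-51,108,0,0,0,0.42],[47,-69,144,0,0,0,0.56],[47,-69,144,0,0,0,0.7],[47,-69,144,0,0,0,0.85],[47,-69,144,0,0,0,0.85],[47,-69,144,0,0,0,0.85]]' >/dev/null; python3 q.py
python3 -c "
from h import *
tgt(*pr(50,-62),67,.47)"
```

```text
41.3 yaw 0.475 j6 0.91 F [-0.8 -0.2  0.3] M [-0.024  0.018 -0.019] z [671.1 -88.3 116.8]
shift [-0.1 -0.1 49.8] rot [-0.    -0.     0.005]
```

```bash
python3 -m crank '[[47,0,0,20,0,0,0],[47,0,0,40,0,0,0],[47,0,0,50,0,0,0],[47,0,0,50,0,0,0],[47,0,0,50,0,0,0]]' >/dev/null; python3 q.py
python3 -m crank '[[47,0,0,0,0,0,0.14],[47,0,0,0,0,0,0.3],[47,0,0,0,0,0,0.3]]' >/dev/null; python3 q.py
python3 -m crank '[[47,0,0,0,0,0,0.1],[47,0,0,0,0,0,0.1]]' >/dev/null; python3 q.py
python3 -m crank '[[47,0,0,0,0,0,0.0]]' >/dev/null; python3 q.py
```

```text
41.8 yaw 0.468 j6 0.92 F [ 0.  -0.5  1.3] M [-0.001 -0.061  0.012] z [671.5 -88.5  67.6]
42.1 yaw 0.164 j6 1.22 F [1.2 0.6 0.6] M [-0.039 -0.254  0.004] z [671.9 -88.6  68.1]
42.3 yaw 0.068 j6 1.32 F [10.3 -1.  -1.8] M [-0.24  -1.89   0.279] z [673.  -88.8  68.3]
42.4 yaw 0.071 j6 1.31 F [10.1 -1.6 -1.6] M [-0.279 -1.873  0.27 ] z [672.9 -88.8  68.3]
```

```bash
python3 -m crank '[[47,0,0,0,0,0,0.1],[47,0,0,0,0,0,0.15],[47,0,0,0,0,0,0.15]]' >/dev/null; python3 q.py
python3 -m crank '[[47,0,0,0,0,0,-0.14],[47,0,0,0,0,0,-0.28],[47,0,0,-20,0,0,-0.38],[47,0,0,-50,0,0,-0.38],[47,0,0,-80,0,0,-0.38],[47,0,0,-80,0,0,-0.38],[47,0,0,-80,0,0,-0.38]]' >/dev/null;python3 q.py
python3 -c "
from h import *
tgt(*pr(50,62),118,1.72)
tgt(*pr(-120,-62),150,1.72)"
```

```text
42.7 yaw -0.08 j6 1.47 F [11.7 -2.7 -3.5] M [-0.408 -2.291  0.302] z [673.2 -88.9  68.3]
43.4 yaw 0.299 j6 1.09 F [ 0.4  0.4 -0.8] M [ 0.041 -0.045  0.017] z [671.3 -88.5 147.5]
shift [  13.8 -123.6   29.5] rot [ 1.000e-03 -1.000e-03 -1.421e+00]
shift [-169.2  -19.7   -2.7] rot [ 1.000e-03 -1.000e-03 -1.421e+00]
```

```bash
python3 -m crank '[[47,4,-36,0,0,0,-0.15],[47,8,-72,0,0,0,-0.3],[47,12,-108,10,0,0,-0.45],[47,14,-124,29,0,0,-0.6],[47,14,-124,29,0,0,-0.75],[47,14,-124,29,0,0,-0.9],[47,14,-124,29,0,0,-1.05],[47,14,-124,29,0,0,-1.2],[47,14,-124,29,0,0,-1.35],[47,14,-124,29,0,0,-1.42]]' >/dev/null
python3 -m crank '[[47,0,0,0,0,0,0],[47,0,0,0,0,0,0]]' >/dev/null; python3 q.py
python3 -c "
from h import *
tgt(*pr(50,62),67,1.75)"
```

```text
44.6 yaw 1.715 j6 -0.15 F [ 0.2 -0.4  0.6] M [-0.031 -0.093 -0.017] z [648.   34.2 116.9]
shift [-0.6  0.  49.9] rot [-0.001 -0.    -0.035]
```

```bash
python3 -m crank '[[47,0,0,20,0,0,-0.03],[47,0,0,40,0,0,-0.03],[47,0,0,50,0,0,-0.03],[47,0,0,50,0,0,-0.03],[47,0,0,50,0,0,0.1],[47,0,0,50,0,0,0.2],[47,0,0,50,0,0,0.29],[47,0,0,50,0,0,0.29]]' >/dev/null; python3 q.py
python3 -m crank '[[47,0,0,0,0,0,0.05],[47,0,0,0,0,0,0.05]]' >/dev/null; python3 q.py
```

```text
45.4 yaw 1.423 j6 0.14 F [-2.3 -4.8  1.6] M [-0.913  0.47   0.362] z [648.6  33.6  68.7]
45.6 yaw 1.376 j6 0.19 F [-3.4 -5.4  0.9] M [-0.883  0.449  0.459] z [648.6  33.7  68.7]
```

```bash
python3 -m crank '[[47,0,0,0,0,0,-0.14],[47,0,0,0,0,0,-0.28],[47,0,0,-20,0,0,-0.28],[47,0,0,-60,0,0,-0.28],[47,0,0,-100,0,0,-0.28],[47,40,-30,-100,0,0,-0.28],[47,80,-60,-100,0,0,-0.28],[47,80,-60,-100,0,0,-0.28],[47,80,-60,-100,0,0,-0.28]]' >/dev/null;python3 q.py
python3 - <<'E'
from h import *
for n in("wrist","top","scene"):
    c=optics.calibration(n);p,d=optics.camera(n);P=pts(n,d,c)
    w=(P[...,:2]-C)@np.array([[np.cos(TH),-np.sin(TH)],[np.sin(TH),np.cos(TH)]])
    m=(d>0)&(abs(w[...,0])<66)&(abs(w[...,1])<76)&(abs(P[...,2]-49)<5)
    print(n,m.sum())
    if m.sum()>200:
        A=np.c_[w[m],np.ones(m.sum())];s=np.linalg.lstsq(A,P[...,2][m],rcond=None)[0];print("tilt x,y,z",s.round(4))
    h=cv2.cvtColor(p,cv2.COLOR_RGB2HSV);b=(d>0)&(h[...,0]<25)&(h[...,1]>110)&(abs(w[...,1])<40)&(w[...,0]>-140)&(w[...,0]<-72)&(abs(P[...,2]-39)<6)
    if b.sum()>20:print("block front x",np.percentile(w[b][:,0],[1,3,50]),b.sum())
E
```

```text
46.5 yaw 1.659 j6 0.06 F [ 0.2 -0.2  0.5] M [-0.065 -0.077  0.011] z [605.  125.3 168.8]
wrist 5487
tilt x,y,z [ 1.00000e-03 -5.00000e-04  5.10768e+01]
top 2656
tilt x,y,z [ 1.00000e-03 -9.00000e-04  5.02924e+01]
block front x [-89.58548324 -89.09912231 -80.5115587 ] 233
scene 1642
tilt x,y,z [-1.0000e-04  1.1000e-03  4.9136e+01]
block front x [-86.92114681 -86.38964478 -82.97162349] 50
```

Run:
```python
from h import *
f=np.load("top0.npz");p,d=f["p"],f["d"];P=pts("top",d)
w=(P[...,:2]-C)@np.array([[np.cos(TH),-np.sin(TH)],[np.sin(TH),np.cos(TH)]])
h=cv2.cvtColor(p,cv2.COLOR_RGB2HSV);b=(d>0)&(h[...,0]<25)&(h[...,1]>110)&(abs(w[...,1])<40)&(w[...,0]>-140)&(w[...,0]<-72)&(abs(P[...,2]-39)<6)
print(np.percentile(w[b][:,0],[1,3,50]),b.sum())
```

```text
[-125.80820857 -124.92623138  -98.9970778 ] 716
```

```bash
python3 -c "
from cell import manip;print(manip.sign_off())"
```

```text
the job is handed in; nothing more can be done
None
```

I handed the job in at about 47 s: the block is home against the stop, the four nuts were tightened in cross order to about 0.3–0.45 N m each, the plate measures level to about 0.001 rad, and the set type was not touched; the hand-in returned no verdict.

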